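# Fetch the boxed-in paint pot

### The arm

A 7-joint arm with a two-finger parallel gripper is mounted at the origin on a cart in front of the work surface, level with it; the furniture and walls round the work are solid. World frame = base frame: x ahead of the robot, y to its left, z up, the work surface at z = 0. Lengths are in m, angles in rad, forces in N, time in s.
With the tool pointing down it reaches from about 0.4 to 0.9 m from the base axis. Payload 5.5 kg.
Tool frame: the origin (TCP) lies on the centre line of the jaws, within the pads' length; the fingertips stand 8 mm ahead of it and the grasp point (between the pads) lies 11 mm behind it; z points along the fingers, y is the line along which they close (so a half turn about z gives the same grasp; the last joint's range is limited). The gripper opens to 92 mm and grips with 3 to 60 N. Pads are 19 mm wide; open, the fingers measure 130 mm over their backs; the gripper's body (75 mm by 190 mm) begins 47 mm behind the grasp point.
Start: joints at [-0.967, 0.501, -0.427, 1.55, 0.221, 1.138, -0.21], TCP at [0.217, 0.613, 0.235] pointing down, gripper open.
Joint ranges: [-2.88, 2.88], [-0.31, 2.03], [-1.54, 1.56], [0.2, 2.42], [-1.41, 4.55], [0.19, 2.02], [-2.57, 2.57]. Speed limits (rad/s): [2.57, 2.57, 3.14, 3.14, 3.14, 3.14, 3.14].

### API

Orientations are given as a rotation vector (axis times angle).
In Python, from rig import bot gives the robot as it stands. Calls block until the motion is done:
- bot.move_pose(position, orientation): joint-space move of the TCP to a pose.
- bot.line_to(position, attitude=None, max_speed=0.15, stop_force=None): straight line of the TCP; attitude=None keeps the orientation; max_speed is the mean speed in m/s. With stop_force (N) it stops when the force on the tool has changed by that much, and returns True; else False.
- bot.move_joints(angles): joint-space move.
- bot.grip(opening, grasp_force=None): finger opening in m; grasp_force is the grip in N (None keeps the last); returns when the fingers have stopped.
- bot.hold(seconds).
- bot.inverse_kinematics(position, orientation): joint angles nearest the present ones, or None.
- bot.sense(): the state.
- bot.get_image(name): name is "side" or "top" or "wrist"; returns a dict with "frame" (420x560x3 uint8, blue, green, red), "range_z" (420x560 float32, m along the optical axis (not along the pixel's ray), 0 where there is no reading), "fx", "fy", "cx", "cy" (pixels), "rvec" (rotation vector, rad) and "tvec" (3), from world to camera coordinates, as OpenCV has them; the wrist camera has in their place "mount" (4x4, takes a point from camera to tool coordinates, whose origin is the TCP and whose axes are the flange's). Camera axes: x right, y down, z forward; pixel columns grow to the right and rows downward; lengths in m; the calibration is good to about 2 mm. A picture is of the moment at which its call begins: read the wrist's pose just before it.
A pose or a line that the arm cannot do raises bot.PlanningError and nothing moves.
- bot.sign_off(): hands the job in; it is judged then, once.
Trained networks look in the newest picture that a camera, given by its name, has taken for a name from the list of things; names that differ only in an ending like _2 or _b are one class to them, and where a whole thing is asked for, a point or a joint stands for the part that bears it (a point fixed in the world has none). Each returns a list of dicts, best first, with "conf" (0 to 1); they miss things now and then, are a little off and sometimes report something else, mostly with a low value. They report only what shows in the picture. A call takes as long as a camera call. They do not tell look-alikes from the thing itself.
- bot.silhouettes(thing, camera): "mask" (420x560 bool, what is visible of it) and "bbox" ([centre column, centre row, width, height] in pixels, round what is visible of it).
- bot.place_of(thing, camera): "at" ([row, column] in pixels: a listed point, or the origin of a listed thing).
The state is a dict: "t": time; "joint_pos": joint angles; "joint_vel": joint speeds; "joint_torque": joint torques, N m; "eef_pos": TCP position; "eef_rot": TCP orientation; "ft_force": force on the tool from outside, world axes, zero at the start; "wrist_torque": the same for the moment, N m; "gripper_width": finger opening in m; "gripper_force": force on a finger pad.
Only numpy, scipy, OpenCV 4.12 (cv2) and the standard library are available. Lean on these libraries where they do the work, as an engineer would, in place of code of your own. Each camera call takes 0.05 s, during which the arm holds its last target. There are 200 camera calls.

### The job

The teal-lidded paint pot is boxed in on the wooden paint rack, against the upright and between the red-lidded and the blue-lidded pot. Move both the red and the blue pot onto the grey side board, then take the teal pot and stand it in the middle of the white saucer, and only then put the red and the blue pot back, each on the rack ring where it stood at the start. Keep the pots upright all the time and leave the nail tin, the masking tape and the tape measure where they are.

Things in the scene. Friction and masses are not known exactly. Their poses are not given: they have to be found in the camera images.
- red_pot: white paint pot with a red screw lid: cylinder 56 mm in diameter (lid, the top 12 mm, 58 mm), 60 mm high, 0.1 to 0.2 kg; origin at the centre of its underside, z up. Starts on one of the two outer rings of the rack, left or right by chance, 3 to 7 mm from the teal pot
- blue_pot: white paint pot with a blue screw lid: cylinder 52 mm in diameter (lid, the top 12 mm, 54 mm), 58 mm high, 0.1 to 0.2 kg; origin at the centre of its underside, z up. Starts on the other outer ring of the rack, 4 to 9 mm from the teal pot
- teal_pot: white paint pot with a teal screw lid: cylinder 56 mm in diameter (lid, the top 12 mm, 58 mm), 62 mm high, 0.1 to 0.2 kg; origin at the centre of its underside, z up. Starts on the middle ring of the rack, about 2 mm in front of the upright, so that fingers find room at its two sides (along the rack's y) only once both neighbours are gone
- rack: fixed wooden rack: base 90 (x) x 210 (y) x 10 mm thick; origin at the centre of its underside, z up, x to the back, yaw up to 0.25 rad. Dark rings on it mark the pots' places: middle at x +8, y 0 mm; outer at x -4, y +62 and -62. Upright behind the middle ring: 60 mm wide (y), x +39 to +51, top 64 mm above the table. Behind the outer rings is finger room: grip outer pots front and back, along the rack's x
- side_board: fixed flat grey board, 110 mm (x) by 180 mm (y), 6 mm thick, the side area where the two pots wait; origin at the centre of its underside, z up; both pots fit on it side by side along its y
- saucer: fixed round white saucer, 100 mm over its 10 mm high rim; its flat floor, about 82 mm across, lies 4 mm above the table; origin at the centre of its underside
- nail_tin: bystander: flat round white tin with a dark green lid, 68 mm in diameter, 32 mm high; the one nearest the rack (its like at the back of the table is part of the room); origin at the centre of its underside
- masking_tape: bystander: roll of tan masking tape lying flat, 68 mm in diameter, 24 mm high; the one nearest the rack (its like at the back of the table is part of the room); origin at the centre of its underside
- tape_measure: bystander: black tape measure with a yellow disc on top, 70 x 76 x 39 mm; the one nearest the rack (its like at the back of the table is part of the room); origin at the centre of its underside
Mind the look-alikes: they are no part of the job. Leave any pink or purple look-alike of the teal_pot alone.

How it is judged:
On the way, in this order (a step that is already met when the one before it is completed fails the run):
1. the red and the blue pot both stand, let go, on the side board (x of red_pot in the frame of side_board between -0.04 and 0.04 m and y of red_pot in the frame of side_board between -0.08 and 0.08 m and height (world z) of red_pot between 0.003 and 0.01 m and angle between each of red_pot, blue_pot's own z axis and vertical below 0.1 rad and linear speed of each of red_pot, blue_pot below 0.02 m/s and contact force between each of red_pot, blue_pot and the fingers below 0.1 N and x of blue_pot in the frame of side_board between -0.04 and 0.04 m and y of blue_pot in the frame of side_board between -0.08 and 0.08 m and height (world z) of blue_pot between 0.003 and 0.01 m), for 0.2 s.
2. the teal pot stands, let go, in the middle of the saucer while the red and the blue pot are still on the side board (all of step 1 and horizontal distance between teal_pot and saucer below 0.015 m and height (world z) of teal_pot below 0.008 m and angle between teal_pot's own z axis and vertical below 0.1 rad and linear speed of teal_pot below 0.02 m/s and contact force between teal_pot and the fingers below 0.1 N), for 0.2 s.
At the end, for the whole second after the job is handed in: the teal pot stands upright on the saucer's floor within 15 mm of its centre; the red and the blue pot stand upright on the rack, each within 15 mm of where it stood at the start; the bystanders are within 20 mm of where they were; all is released and at rest (horizontal distance between teal_pot and saucer below 0.015 m and height (world z) of teal_pot below 0.008 m and angle between each of teal_pot, red_pot, blue_pot's own z axis and vertical below 0.1 rad and linear speed of each of teal_pot, red_pot, blue_pot below 0.02 m/s and contact force between each of teal_pot, red_pot, blue_pot and the fingers below 0.1 N and distance of each of red_pot, blue_pot from where it was at the start of the episode below 0.015 m and distance of each of nail_tin, masking_tape, tape_measure from where it was at the start of the episode below 0.02 m); the robot touches nothing.
It fails at once if a pot is tipped by more than about 30 degrees (angle between any of red_pot, blue_pot, teal_pot's own z axis and vertical above 0.5 rad).
It fails at once if a bystander is moved more than 20 mm (distance of any of nail_tin, masking_tape, tape_measure from where it was at the start of the episode above 0.02 m).
It also fails if it takes over 104 s, if anything falls off the work surface, if the arm or the gripper's body presses on something with over 40 N, if the wrist force passes 120 N, or if a joint passes its speed limit or range.

## Working session

There is one attempt and no reset: what is moved stays moved. The work goes in short steps, each a Python script; the robot and the scene stay as the last script left them, time stands still between calls to the robot, and variables do not carry over. Pictures are saved under pics/ and viewed, at most 14 in all, crops included, and the job is handed in when it is done.

```bash
mkdir -p pics; ls; cat > h.py <<'E'
from rig import bot
import numpy as np, cv2
from scipy.spatial.transform import Rotation as R
def cloud(im):
    z=im["range_z"]; v,u=np.mgrid[:z.shape[0],:z.shape[1]]
    p=np.stack([(u-im["cx"])/im["fx"]*z,(v-im["cy"])/im["fy"]*z,z],-1)
    if "mount" in im:
        s=im["state"]; M=im["mount"]; p=p@M[:3,:3].T+M[:3,3]
        p=p@R.from_rotvec(s["eef_rot"]).as_matrix().T+s["eef_pos"]
    else:
        p=(p-np.ravel(im["tvec"]))@R.from_rotvec(np.ravel(im["rvec"])).as_matrix()
    p[z==0]=np.nan
    return p
def snap(n):
    s=bot.sense(); im=bot.get_image(n); im["state"]=s; return im
E
python3 - <<'E'
from h import *
for n in ["top","side"]:
    im=snap(n); cv2.imwrite(f"pics/{n}0.png",im["frame"]); P=cloud(im)
    for t in ["red_pot","blue_pot","teal_pot","rack","side_board","saucer","nail_tin","masking_tape","tape_measure"]:
        for d in bot.silhouettes(t,n)[:4]:
            q=P[d["mask"]]; q=q[~np.isnan(q[:,2])]
            if len(q): print(n,t,round(d["conf"],2),np.round(d["bbox"]),len(q),np.round(np.median(q,0),3),"ztop",np.round(np.percentile(q[:,2],95),3))
E
```

```text
pics
top red_pot 0.63 [278. 190.  24.  23.] 464 [ 0.618 -0.035  0.07 ] ztop 0.073
top blue_pot 0.72 [326. 199.  19.  23.] 383 [ 0.599 -0.154  0.068] ztop 0.071
top teal_pot 0.91 [278. 142.  26.  32.] 506 [ 0.74  -0.03   0.061] ztop 0.065
top teal_pot 0.89 [314. 143.  23.  26.] 509 [ 0.741 -0.121  0.061] ztop 0.065
top teal_pot 0.7 [302. 242.  22.  20.] 403 [ 0.483 -0.093  0.062] ztop 0.065
top teal_pot 0.21 [279. 189.  23.  24.] 472 [ 0.618 -0.035  0.07 ] ztop 0.073
top rack 0.97 [302. 192.  83.  46.] 1301 [ 0.596 -0.097  0.01 ] ztop 0.063
top side_board 0.88 [180. 263.  73.  53.] 3086 [0.431 0.217 0.006] ztop 0.009
top saucer 0.57 [342. 264.  40.  38.] 1152 [ 0.429 -0.206  0.005] ztop 0.01
top nail_tin 0.8 [394. 190.  32.  23.] 584 [ 0.627 -0.329  0.031] ztop 0.035
top masking_tape 0.79 [253. 261.  29.  32.] 321 [0.438 0.031 0.024] ztop 0.027
top tape_measure 0.57 [158. 164.  29.  34.] 807 [0.682 0.284 0.04 ] ztop 0.044
side red_pot 0.55 [301. 208.  20.  28.] 330 [ 0.605 -0.046  0.069] ztop 0.072
side blue_pot 0.63 [308. 234.  21.  27.] 618 [ 0.596 -0.176  0.054] ztop 0.07
side blue
[... 153 characters left out ...]
 teal_pot 0.79 [309. 212.  20.  17.] 324 [ 0.621 -0.109  0.072] ztop 0.074
side teal_pot 0.73 [346. 204.  18.  29.] 455 [ 0.736 -0.047  0.052] ztop 0.064
side teal_pot 0.68 [253. 230.  21.  38.] 681 [ 0.479 -0.113  0.045] ztop 0.063
side rack 0.68 [308. 232.  46.  55.] 958 [ 0.599 -0.143  0.011] ztop 0.063
side side_board 0.56 [220. 190.  45.  30.] 944 [0.432 0.201 0.007] ztop 0.009
side saucer 0.86 [243. 269.  40.  30.] 944 [ 0.426 -0.202  0.005] ztop 0.01
side nail_tin 0.72 [344. 286.  37.  32.] 874 [ 0.624 -0.347  0.031] ztop 0.034
side masking_tape 0.76 [228. 218.  27.  21.] 437 [0.435 0.018 0.017] ztop 0.026
side tape_measure 0.63 [289. 167.  23.  17.] 398 [0.677 0.263 0.031] ztop 0.043
```

```bash
python3 - <<'E'
import cv2
a=cv2.imread("pics/top0.png"); c=a[110:330,130:430]; cv2.imwrite("pics/crop0.png",cv2.resize(c,(800,587),interpolation=cv2.INTER_CUBIC))
E
```

```text
(no output)
```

View pics/crop0.png

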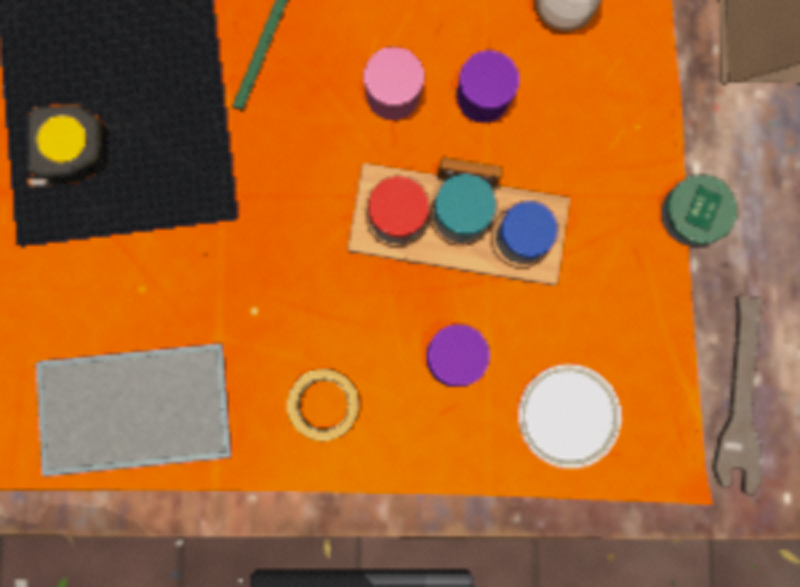

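View pics/side0.png

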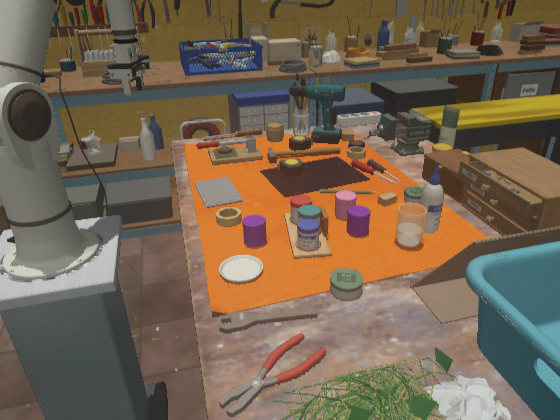

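The teal pot (crop 465,208; full 304,187) stands between red (398,208) and blue (527,230). The look-alikes are pink (393,82) and purple (488,85 and 458,355), and I leave those alone. Next is a close look from above the rack.

```bash
cat >> h.py <<'E'
def down(ang):
    "tool z down, tool y (closing line) at world angle ang"
    y=np.array([np.cos(ang),np.sin(ang),0]); z=np.array([0,0,-1.]); x=np.cross(y,z)
    return R.from_matrix(np.stack([x,y,z],1)).as_rotvec()
HUE={"red":lambda h:(h<6)|(h>172),"teal":lambda h:(h>82)&(h<98),"blue":lambda h:(h>100)&(h<122)}
def lids(im,zlo=0.055):
    P=cloud(im); hsv=cv2.cvtColor(im["frame"],cv2.COLOR_BGR2HSV); out={}
    for c,f in HUE.items():
        m=f(hsv[...,0])&(hsv[...,1]>90)&(hsv[...,2]>40)&(P[...,2]>zlo)&(P[...,2]<0.09)
        n,l,s,_=cv2.connectedComponentsWithStats(m.astype(np.uint8))
        if n<2: continue
        k=1+np.argmax(s[1:,4]); q=P[l==k]; q=q[np.abs(q[:,2]-np.median(q[:,2]))<.006]
        (x,y),r=cv2.minEnclosingCircle((q[:,:2]*1000).astype(np.float32))
        out[c]=np.round([x/1000,y/1000,np.median(q[:,2]),r/1000,*q[:,:2].mean(0)],4)
    return out
E
python3 - <<'E'
from h import *
im=snap("top"); print(lids(im))
P=cloud(im)
for t in ["side_board","saucer"]:
    d=bot.silhouettes(t,"top")[0]; q=P[d["mask"]]; q=q[np.abs(q[:,2]-.006)<.008]
    print(t,cv2.minAreaRect((q[:,:2]*1000).astype(np.float32)), cv2.minEnclosingCircle((q[:,:2]*1000).astype(np.float32)))
q0=bot.sense()["joint_pos"]
for a in [-.158,np.pi-.158]:
    for p in [(.6,-.09,.35),(.62,-.035,.03),(.6,-.154,.03),(.43,.17,.03),(.43,.26,.03)]:
        k=bot.inverse_kinematics(p,down(a)); print(round(a,2),p,None if k is None else np.round(k,2))
E
```

```text
{'red': array([ 0.6199, -0.0351,  0.0701,  0.0281,  0.6197, -0.0352]), 'teal': array([ 0.6232, -0.0975,  0.072 ,  0.0283,  0.6224, -0.0972]), 'blue': array([ 0.6004, -0.1572,  0.068 ,  0.0257,  0.6001, -0.1566])}
side_board ((431.5833435058594, 216.82565307617188), (110.73921203613281, 180.5161895751953), 6.056478500366211) ((431.4964599609375, 216.0386505126953), 102.91365814208984)
saucer ((428.16485595703125, -204.17454528808594), (97.29678344726562, 96.05335235595703), 47.02227020263672) ((429.1973876953125, -205.73394775390625), 50.414554595947266)
-0.16 (0.6, -0.09, 0.35) [-0.06  0.31  0.21  1.54 -0.07  1.31  0.  ]
-0.16 (0.62, -0.035, 0.03) [-0.08  0.67  0.12  1.77 -0.12  0.71 -0.05]
-0.16 (0.6, -0.154, 0.03) [ 0.07  0.67  0.18  1.77 -0.17  0.71  0.19]
-0.16 (0.43, 0.17, 0.03) [-0.41  0.48 -0.03  2.15  0.03  0.51 -0.62]
-0.16 (0.43, 0.26, 0.03) [-0.54  0.52 -0.07  2.06  0.06  0.56 -0.81]
2.98 (0.6, -0.09, 0.35) [-0.78  0.78  1.53  1.56 -0.78  1.55 -2.55]
2.98 (0.62, -0.035, 0.03) [-0.79  1.25  1.35  1.79 -1.3   1.29 -2.37]
2.98 (0.6, -0.154, 0.03) [-0.6   1.25  1.35  1.79 -1.3   1.29 -2.18]
2.98 (0.43, 0.17, 0.03) [ 0.04  0.54 -0.57  2.14  0.52  0.59  2.09]
2.98 (0.43, 0.26, 0.03) [-0.1   0.61 -0.61  2.04  0.56  0.66  1.9 ]
```

```bash
python3 - <<'E'
from h import *
bot.move_pose([.56,-.09,.3],down(-.158)); bot.hold(.3)
im=snap("wrist"); cv2.imwrite("pics/w1.png",im["frame"]); print(lids(im)); print(im["mount"].round(3)); print(bot.sense()["t"])
E
```

```text
{'red': array([ 0.6187, -0.0353,  0.0695,  0.0284,  0.6188, -0.0349]), 'teal': array([ 0.6214, -0.0978,  0.0715,  0.0288,  0.6211, -0.097 ]), 'blue': array([ 0.5994, -0.1575,  0.0676,  0.0264,  0.5991, -0.1564])}
[[ 0.    -0.956 -0.295  0.08 ]
 [ 1.     0.001 -0.001 -0.001]
 [ 0.001 -0.295  0.956 -0.15 ]
 [ 0.     0.     0.     1.   ]]
4.2667
```

View pics/w1.png

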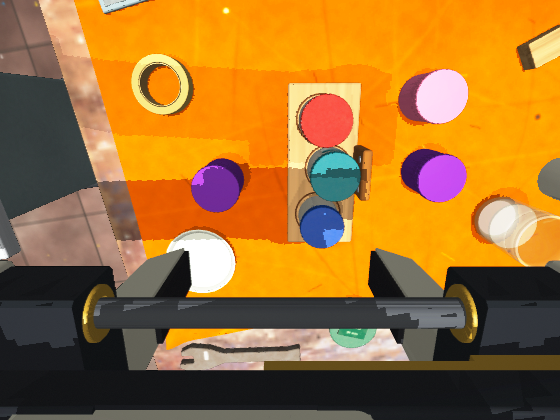

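The wrist view shows red (325,120), teal (336,174) and blue (322,226), and it agrees with the top camera to 1.5 mm. I move red and blue now.

```bash
cat >> h.py <<'E'
YR=-.158; YB=.106; H=.14
RED=np.array([.6192,-.0351]); BLUE=np.array([.6000,-.1570]); TEAL=np.array([.6222,-.0975]); SAU=np.array([.429,-.2055])
def board(y): return np.array([.4315,.2165])+y*np.array([-np.sin(YB),np.cos(YB)])
BR,BB=board(.042),board(-.042)
def transfer(a,aa,za,b,ab,zb,op=.09,rel=.08):
    s=bot.sense()
    bot.line_to([s["eef_pos"][0],s["eef_pos"][1],max(H,s["eef_pos"][2])],max_speed=.3) if s["eef_pos"][2]<H-.005 else None
    bot.grip(op)
    bot.line_to([*a,H],down(aa),max_speed=.3)
    bot.line_to([*a,za],down(aa),max_speed=.12)
    bot.grip(.03,20); w=bot.sense()
    print("gripped",round(w["gripper_width"],4),round(w["gripper_force"],1),"t",w["t"])
    if w["gripper_width"]<.045: raise SystemExit("missed")
    bot.line_to([*a,H],max_speed=.15)
    bot.line_to([*b,H],down(ab),max_speed=.25)
    bot.line_to([*b,zb+.01],max_speed=.12)
    hit=bot.line_to([*b,zb],max_speed=.03,stop_force=6)
    s=bot.sense(); print("placed",hit,s["eef_pos"].round(4) if hasattr(s["eef_pos"],"round") else s["eef_pos"],"width",round(s["gripper_width"],4))
    bot.grip(rel); bot.hold(.2)
    bot.line_to([*b,H],max_speed=.15)
    print("t",bot.sense()["t"])
E
python3 - <<'E'
from h import *
transfer(RED,YR,.030,BR,YB,.0265)
im=snap("top"); print(lids(im,.045),BR)
E
```

```text
gripped 0.0576 20.0 t 6.975
placed False [0.4269 0.2582 0.0264] width 0.0573
t 12.6083
{'red': array([0.4278, 0.257 , 0.0663, 0.0283, 0.4283, 0.2504]), 'teal': array([ 1.1356, -0.7001,  0.06  ,  0.0944,  1.1354, -0.699 ]), 'blue': array([ 0.6003, -0.1569,  0.0678,  0.0257,  0.6003, -0.1566])} [0.42705633 0.25826426]
```

```bash
python3 - <<'E'
from h import *
transfer(BLUE,YR,.030,BB,YB,.0265)
bot.line_to([.55,-.05,.25],down(YR),max_speed=.3); bot.hold(.2)
im=snap("top"); print(lids(im,.045),BR,BB)
im=snap("wrist"); print(lids(im,.045)); cv2.imwrite("pics/w2.png",im["frame"])
for a in [YR+np.pi/2,YR-np.pi/2]:
    for p in [(*TEAL,.035),(*SAU,.035),(*TEAL,.14),(*SAU,.14)]:
        k=bot.inverse_kinematics(p,down(a)); print(round(a,2),None if k is None else np.round(k,2))
E
```

```text
gripped 0.0532 20.0 t 16.4833
placed False [0.4358 0.1747 0.0264] width 0.0534
t 22.25
{'red': array([0.4276, 0.2575, 0.0659, 0.029 , 0.4276, 0.2568]), 'teal': array([ 1.1366, -0.7013,  0.0608,  0.0952,  1.1355, -0.6987]), 'blue': array([0.4369, 0.1731, 0.0641, 0.0264, 0.4366, 0.1729])} [0.42705633 0.25826426] [0.43594367 0.17473574]
{'red': array([ 0.4632, -0.0701,  0.054 ,  0.0024,  0.4627, -0.0706]), 'teal': array([ 0.6214, -0.0974,  0.0715,  0.0287,  0.6209, -0.0963])}
1.41 [ 0.15  0.67 -0.05  1.74  0.05  0.73  1.49]
1.41 [ 0.38  0.48  0.01  2.12 -0.01  0.54  1.81]
1.41 [ 0.14  0.53 -0.04  1.69  0.03  0.92  1.5 ]
1.41 [ 0.33  0.29  0.07  2.08 -0.03  0.78  1.83]
-1.73 [-0.2   0.72  0.43  1.75 -0.4   0.76 -1.3 ]
-1.73 [ 0.03  0.52  0.44  2.14 -0.4   0.57 -0.97]
-1.73 [-0.23  0.57  0.47  1.71 -0.31  0.94 -1.37]
-1.73 [-0.06  0.32  0.53  2.09 -0.23  0.79 -1.12]
```

View pics/w2.png

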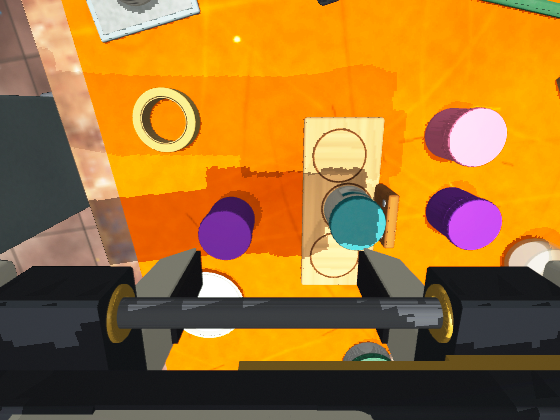

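The wrist view shows the outer rings empty and teal alone at (358,222), with finger room on both sides. I take teal now.

```bash
python3 - <<'E'
from h import *
transfer([.6217,-.0972],YR+np.pi/2,.036,SAU,YR+np.pi/2,.0305,rel=.075)
bot.line_to([.43,0,.25],down(YR+np.pi/4),max_speed=.3)
im=snap("top"); cv2.imwrite("pics/t3.png",im["frame"][150:330,120:420]); print(lids(im,.045)); P=cloud(im)
for d in bot.silhouettes("saucer","top")[:2]: print(d["conf"],d["bbox"])
print(bot.sense()["t"])
E
```

```text
gripped 0.0574 20.0 t 27.4083
placed False [ 0.4289 -0.2054  0.0304] width 0.0572
t 32.3583
{'red': array([0.4281, 0.2573, 0.0661, 0.0287, 0.4275, 0.2566]), 'teal': array([ 1.1361, -0.7007,  0.0617,  0.0952,  1.1355, -0.6994]), 'blue': array([0.437 , 0.1732, 0.0639, 0.0267, 0.4365, 0.1728])}
33.6083
```

View pics/t3.png

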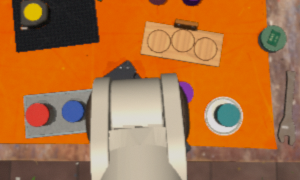

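```bash
cat > chk.py <<'E'
from h import *
def teal():
    im=snap("top"); P=cloud(im); hsv=cv2.cvtColor(im["frame"],cv2.COLOR_BGR2HSV)
    near=(np.abs(P[...,:2]-SAU).max(-1)<.07)
    q=P[near&(P[...,2]>.055)]; print("teal",cv2.minEnclosingCircle((q[:,:2]*1000).astype(np.float32)),np.median(q,0))
    q=P[near&(P[...,2]>.0075)&(P[...,2]<.014)]; print("rim",cv2.minEnclosingCircle((q[:,:2]*1000).astype(np.float32)))
E
python3 - <<'E'
from chk import *
teal()
E
```

```text
teal ((430.68035888671875, -206.31776428222656), 28.983922958374023) [ 0.43186276 -0.20516931  0.06599559]
rim ((428.5325012207031, -204.86166381835938), 49.696964263916016)
```

The teal pot is about 3 mm from the saucer centre, standing at the right height (lid at 66 mm). Now red and blue go back.

```bash
python3 - <<'E'
from chk import *
transfer(BB,YB,.0265,BLUE,YR,.0305,rel=.082)
transfer(BR,YB,.0265,RED,YR,.0305,rel=.082)
bot.line_to([.43,.1,.28],down(YR),max_speed=.3); bot.hold(.5)
im=snap("top"); print(lids(im)); cv2.imwrite("pics/t4.png",cv2.resize(im["frame"][110:330,130:430],(800,587))); teal()
P=cloud(im)
for t in ["nail_tin","masking_tape","tape_measure"]:
    d=bot.silhouettes(t,"top"); 
    if d: print(t,np.nanmedian(P[d[0]["mask"]],0).round(3))
print(bot.sense()["t"])
E
```

```text
gripped 0.0532 20.0 t 36.8583
placed True [ 0.6003 -0.1571  0.0306] width 0.0534
t 42.525
gripped 0.0574 20.0 t 46.3
placed True [ 0.6195 -0.0351  0.0307] width 0.0573
t 51.8333
{'red': array([ 0.6192, -0.0351,  0.0699,  0.028 ,  0.6186, -0.0348]), 'teal': array([ 0.431 , -0.205 ,  0.0659,  0.0276,  0.4305, -0.2041]), 'blue': array([ 0.5993, -0.157 ,  0.068 ,  0.0257,  0.5991, -0.1568])}
teal ((431.05419921875, -206.30819702148438), 29.099210739135742) [ 0.43086973 -0.2050731   0.0659106 ]
rim ((428.3421325683594, -204.5124053955078), 49.5997428894043)
nail_tin [ 0.629 -0.329  0.031]
masking_tape [0.435 0.034 0.024]
tape_measure [0.682 0.283 0.04 ]
53.6417
```

View pics/t4.png

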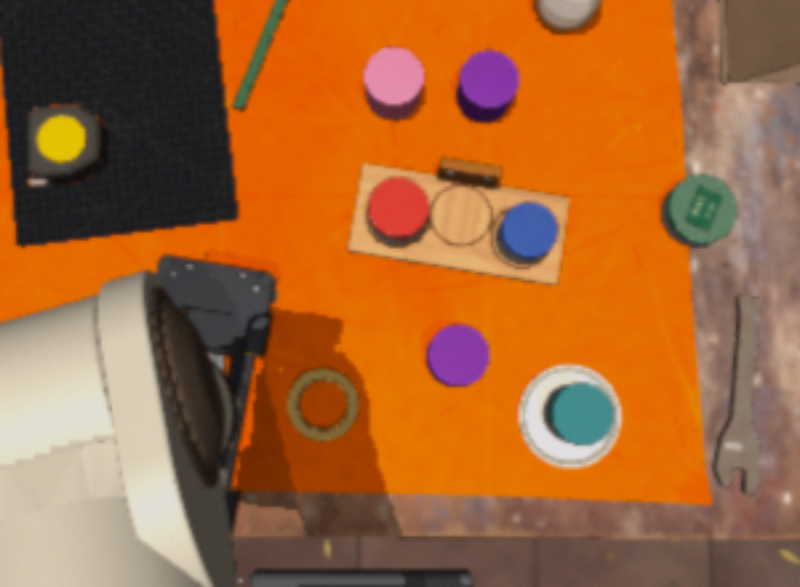

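Red (398,207) and blue (527,231) are back on their rings, teal (583,413) is in the saucer, and the bystanders haven't moved. I hand the job in.

```bash
python3 -c "
from rig import bot
print(bot.sign_off())"
```

```text
the job is handed in; nothing more can be done
None
```

The job is handed in at about 54 s of the 104 s allowed: the teal pot stands about 3 mm from the saucer's centre, red and blue are back on their rings within about 1 mm of where they started, and the bystanders have not moved; the sign-off gave no verdict.

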